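Unclip the climate sensor pod from its shelf rail

ROBOT

A 6-joint arm with a two-finger parallel gripper is mounted at the origin on the work surface. World frame = base frame: x ahead of the robot, y to its left, z up, the work surface at z = 0. Lengths are in mm, angles in rad, forces in N, time in s.
With the tool pointing down it reaches from about 350 to 975 mm from the base axis. Payload 7.1 kg.
Tool frame: the origin (TCP) lies on the front face of the gripper's body, between the roots of the fingers; the fingertips stand 80 mm ahead of it and the grasp point (between the pads) lies 61 mm ahead of it (env.tips_ahead is the distance from the TCP to the fingertips, in mm); z points along the fingers, y is the line along which they close (so a half turn about z gives the same grasp; the last joint's range is limited). The gripper opens to 88 mm and grips with 3 to 60 N. Pads are 20 mm wide; open, the fingers measure 115 mm over their backs; the gripper's body (75 mm by 178 mm) begins 61 mm behind the grasp point.
Start: joints at [-1.283, 0.423, 1.63, -0, 1.089, -0.019], TCP at [188.774, -595.794, 302.675] pointing down, gripper open.
Joint ranges: [-3, 3], [-0.9, 2.11], [0.09, 2.58], [-1.31, 4.45], [0.11, 2.69], [-2.54, 2.54]. Speed limits (rad/s): [2.39, 2.39, 3.01, 3.14, 3.14, 3.14].

INTERFACE

Orientations are given as a unit quaternion [x, y, z, w].
In Python, from station import env, set_gripper, viewer, workorder gives the robot as it stands. Calls block until the motion is done:
- env.reach(position, orientation): joint-space move of the TCP to a pose.
- env.move_l(position, rot=None, rate=150, f_stop=None): straight line of the TCP; rot=None keeps the orientation; rate is the mean speed in mm/s. With f_stop (N) it stops when the force on the tool has changed by that much, and returns True; else False.
- env.move_joints(angles): joint-space move.
- set_gripper(opening): finger opening in mm; the grip force is fixed at half the most; returns when the fingers have stopped.
- env.hold(seconds).
- env.ik(position, orientation): joint angles nearest the present ones, or None.
- env.read_state(): the state.
- viewer.camera(name): name is "scene" or "top"; returns the picture (420x560x3 uint8, blue, green, red); there is no depth.
- viewer.camera_params(name): a dict with "fx", "fy", "cx", "cy" (pixels), "pose" (4x4, takes a point from camera to world coordinates). Camera axes: x right, y up, looking along -z (the intrinsics and any distortion apply to the point x, -y, -z); pixel columns grow to the right and rows downward; lengths in mm; the calibration is good to about 2 mm. A picture is of the moment at which its call begins. camera_params takes no time and is no camera call.
A pose or a line that the arm cannot do raises env.IKError and nothing moves.
- workorder.sign_off(): hands the job in; it is judged then, once.
The state is a dict: "time_s": time; "qpos": joint angles; "dq": joint speeds; "tau": joint torques, N m; "tool_pos": TCP position; "orientation": TCP orientation; "force": force on the tool from outside, world axes, zero at the start; "wrist_torque": the same for the moment, N m; "width": finger opening in mm; "grip_force": force on a finger pad.
Only numpy, scipy, OpenCV 4.12 (cv2) and the standard library are available. Lean on these libraries where they do the work, as an engineer would, in place of code of your own. Each camera call takes 0.05 s, during which the arm holds its last target. There are 200 camera calls.

TASK

The white climate sensor pod is due for calibration: slide it along its mounting rail, past the spring click and off the end, and stand it upright in the grey tray. It comes off at one end only and you cannot see which, because the stop is hidden under the pod: feel for the way that gives, and do not force it against the stop. Keep hold of the pod until it is set down, and leave the culture jars where they stand.

Things in the scene. Friction and masses are not known exactly. Their poses are not given: they have to be found in the camera images.
- pod: White plastic sensor pod with dark vent slots, 0.22 kg, 80 mm high. Its foot, 49 mm (x) by 64 mm (y) and 33 mm high, wraps the rail from above: a C-shaped channel along y, open at both ends, with lips under the rail head, so it cannot be lifted off. Origin: centre of the foot's underside; z up. On the rail its axes are the rail's.
- pod_grip (a point): Point on the pod's axis, 58 mm above its origin, at mid-height of the housing to grip: a plain box 34 mm (x) by 44 mm (y), standing on the middle of the foot from 33 to 80 mm above the pod's origin. Axes of the pod.
- rail: Aluminium T-rail, fixed. Base plate 80 mm (x) by 120 mm (y), 8 mm thick; rail head 36 mm (x) by 90 mm (y), its top 28 mm above the origin. Origin: centre of the plate's underside; the pod slides along y. The pod starts clicked in at the middle, its underside 16 mm above this origin, and is clear of the rail after sliding 77 mm.
- rail_latch (a point): Centre of the rail head's top, hidden under the pod. Here a spring latch holds the pod: in the free direction along y it gives at roughly 10 to 15 N within the first 7 mm and is past after 13 mm. In the other direction (+y or -y, not known) a solid stop blocks the pod after about 2.5 mm; pushing on it with more than 60 N counts as forcing.
- tray: Shallow grey open tray, fixed, 160 mm (x) by 140 mm (y), walls 24 mm high and 5 mm thick. Origin: centre of its underside.
- tray_in (a point): Centre of the tray's inner floor, 5 mm above the work surface; axes of the tray.
- jar0: Closed glass culture jar, 68 mm across, 105 mm high, 0.4 kg, a bystander beyond the rail. Origin: centre of its underside.
- jar1: The same kind of jar, a bystander beyond the tray.
- jar2: The same kind of jar, a bystander to the robot's left.
There are look-alikes about, which are no part of the job. What is shaped like the rail but orange is not meant. What is shaped like the pod but blue is not meant.

How it is judged (in metres and radians):
On the way:
1. the pod has been slid past the click and clear of the rail's free end ((y of pod in the frame of rail above 0.074 m or y of pod in the frame of rail below -0.074 m)), for 0.05 s.
At the end, for the whole second after the job is handed in: The pod stands upright (within 0.1 rad) on the tray's floor (underside within 4 mm of it), inside the walls, released and at rest; every jar still stands within 20 mm of where it was (x of pod in the frame of tray_in between -0.055 and 0.055 m and y of pod in the frame of tray_in between -0.045 and 0.045 m and z of pod in the frame of tray_in below 0.004 m and angle between pod's own z axis and vertical below 0.1 rad and linear speed of pod below 0.02 m/s); the robot touches nothing.
It fails at once if the pod is forced against the rail or the hidden stop (over 60 N) (contact force between pod and rail above 60 N or contact force between pod and stop_c0 above 60 N).
It fails at once if the pod is dropped: out of the fingers with its underside more than 40 mm above the work surface (height (world z) of pod above 0.04 m and contact force between the fingers and pod below 0.1 N).
It fails at once if a jar is shifted by more than 20 mm or tipped (distance of any of jar0, jar1, jar2 from where it was at the start of the episode above 0.02 m or angle between any of jar0, jar1, jar2's own z axis and vertical above 0.3 rad).
It also fails if it takes over 38 s, if anything falls off the work surface, if the arm or the gripper's body presses on something with over 40 N, if the wrist force passes 120 N, or if a joint passes its speed limit or range.

## Working session

There is one attempt and no reset: what is moved stays moved. The work goes in short steps, each a Python script; the robot and the scene stay as the last script left them, time stands still between calls to the robot, and variables do not carry over. Pictures are saved under pics/ and viewed, at most 10 in all, crops included, and the job is handed in when it is done.

```bash
mkdir -p pics; ls; python3 - <<'E'
from station import env, viewer
import cv2
for n in("scene","top"):
    cv2.imwrite(f"pics/{n}0.png",viewer.camera(n)); print(n,viewer.camera_params(n))
print(env.read_state())
E
```

```text
pics
scene {'fx': 507.4091496524782, 'fy': 507.4091496524782, 'cx': 280.3376056937811, 'cy': 214.91027307074467, 'pose': array([[-6.73060580e-01, -6.12020814e-01,  4.15234847e-01,
         1.16782560e+03],
       [ 7.39585619e-01, -5.58183880e-01,  3.76090239e-01,
         5.62865064e+02],
       [ 1.60234349e-03,  5.60233236e-01,  8.28333359e-01,
         1.21875408e+03],
       [ 0.00000000e+00,  0.00000000e+00,  0.00000000e+00,
         1.00000000e+00]])}
top {'fx': 414.1898607156138, 'fy': 414.1898607156138, 'cx': 280.59534552153946, 'cy': 215.9987886211271, 'pose': array([[ 8.73938111e-03,  9.92366799e-01, -1.23011216e-01,
         4.53124983e+02],
       [-9.99961647e-01,  8.60260824e-03, -1.64296500e-03,
         6.21231445e+01],
       [-5.72206616e-04,  1.23020857e-01,  9.92403920e-01,
         1.02345987e+03],
       [ 0.00000000e+00,  0.00000000e+00,  0.00000000e+00,
         1.00000000e+00]])}
{'time_s': 0.1, 'qpos': array([-1.28300381e+00,  4.23757015e-01,  1.63060359e+00, -1.06620610e-05,
        1.08861800e+00, -1.89833126e-02]), 'dq': array([-0.00080179, -0.00257878, -0.00304345, -0.00189914, -0.00027335,
        0.00087581]), 'tau': array([ 9.79108117e-04, -5.45611882e+01, -2.74323696e+01,  6.45881100e-02,
        1.88036263e-02, -2.21358846e-05]), 'tool_pos': array([ 188.66197235, -595.43138785,  301.98790801]), 'orientation': array([ 9.88258505e-01,  1.52789552e-01, -9.75380620e-05, -6.86094582e-04]), 'force': array([0.87216466, 0.22463479, 0.03378795]), 'wrist_torque': array([ 0.02131812, -0.03867811, -0.01034315]), 'grip_force': 0.0, 'width': 87.48760381776053}
```

View pics/scene0.png

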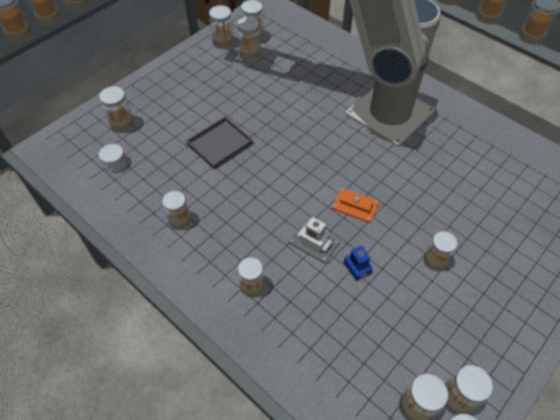

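View pics/top0.png

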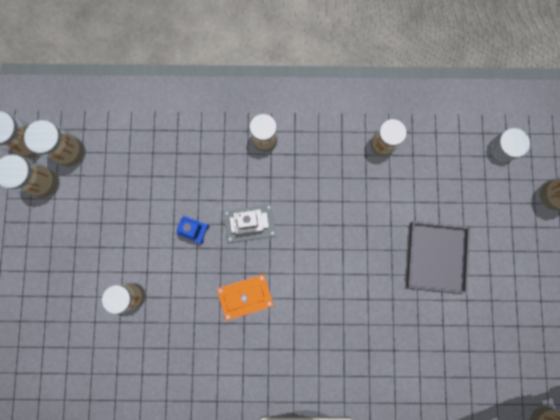

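The scene view shows the white pod on the grey rail at about (315,235), with the blue decoy at (358,262), the orange one at (356,204) and the tray at (220,143). In the top view the pod is at (248,222) and the tray at (437,258). There are jars near (263,130), (390,135) and (122,298).

```bash
python3 - <<'E'
import cv2, numpy as np
a=cv2.imread("pics/top0.png")[190:260,200:300]; b=cv2.imread("pics/scene0.png")[205:270,270:360]
c=np.hstack([cv2.resize(a,(400,280),interpolation=2),cv2.resize(b,(388,280),interpolation=2)])
t=cv2.imread("pics/top0.png")[210:305,395:480]; s=cv2.imread("pics/scene0.png")[110:175,180:260]
d=np.hstack([cv2.resize(t,(250,280)),cv2.resize(s,(345,280)),np.zeros((280,193,3),np.uint8)])
cv2.imwrite("pics/crop.png",np.vstack([c,d]))
E
```

```text
(no output)
```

View pics/crop.png

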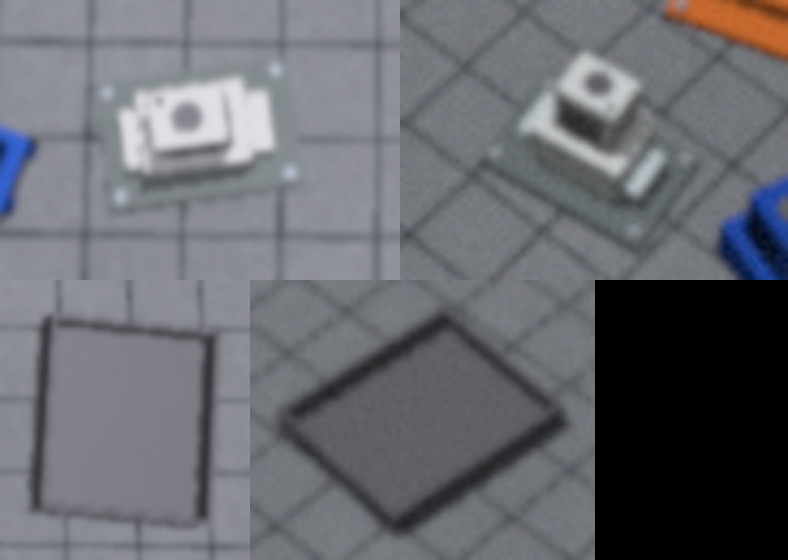

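The four plate screws are at crop pixels (107,92), (275,69), (289,173) and (121,197). The dark dot on the pod's top is at (187,117) in the top crop and (199,84) in the scene crop. The tray is cleanly visible in both views.

```bash
cat > h.py <<'E'
import cv2, numpy as np
from station import env, set_gripper, viewer, workorder
def ray(n,u,v):
    p=viewer.camera_params(n); T=p["pose"]
    d=T[:3,:3]@np.array([(u-p["cx"])/p["fx"],-(v-p["cy"])/p["fy"],-1.]); return T[:3,3],d
def plane(n,u,v,z):
    o,d=ray(n,u,v); return (o+d*(z-o[2])/d[2])[:2]
def tri(a,b):
    (o,d),(p,e)=ray("top",*a),ray("scene",*b)
    s=np.linalg.lstsq(np.c_[d,-e],p-o,rcond=None)[0]
    A,B=o+d*s[0],p+e*s[1]; return (A+B)/2,np.linalg.norm(A-B)
E
python3 - <<'E'
from h import *
np.set_printoptions(precision=1,suppress=True)
top=cv2.imread("pics/top0.png"); sc=cv2.imread("pics/scene0.png")
S=[plane("top",200+u/4,190+v/4,8) for u,v in((107,92),(275,69),(289,173),(121,197))]
print("screws",np.array(S).round(1).tolist(),"c",np.mean(S,0))
d=(S[0]+S[3]-S[1]-S[2]); print("yaw of y",np.arctan2(-d[0],d[1]))
print("dot z96 top",plane("top",200+187/4,190+117/4,96),"scene",plane("scene",270+199/4.31,205+84/4.31,96))
print("dot tri",tri((200+187/4,190+117/4),(270+199/4.31,205+84/4.31)))
def blob(m,near):
    cs,_=cv2.findContours(m.astype(np.uint8),0,1)
    return max([c for c in cs if cv2.pointPolygonTest(cv2.convexHull(c),near,True)>-5],key=cv2.contourArea)
c=blob(top.max(2)<75,(437,222)); h=cv2.convexHull(c); (q,w,a)=cv2.minAreaRect(h)
print("tray",q,w,plane("top",*q,24), [plane("top",*x,24) for x in cv2.boxPoints((q,w,a))])
print("tray crops",[plane("top",395+u/2.94,210+v/2.947,24) for u,v in((47,40),(213,55),(205,242),(33,230))])
for n,im in(("top",top),("scene",sc)):
    i=im.astype(int); ys,xs=np.nonzero((i[...,0]-i[...,2]>70)); print("blue ext",n,[plane(n,u,v,20) for u,v in((xs.min(),ys.mean()),(xs.max(),ys.mean()),(xs.mean(),ys.min()),(xs.mean(),ys.max()))])
print("jar tops",[plane("top",u,v,105) for u,v in((263,126),(392,132),(117,299),(515,143))])
E
```

```text
screws [[585.3, 197.0], [600.6, 93.3], [536.1, 83.9], [520.4, 186.8]] c [560.6 140.3]
yaw of y 0.14856659024186095
dot z96 top [560.  139.9] scene [563.9 143.5]
dot tri (array([560.6, 140.7,  89.5]), np.float64(0.7454607793518095))Traceback (most recent call last):
  File "<stdin>", line 12, in <module>
  File "<stdin>", line 11, in blob
ValueError: max() iterable argument is empty
```

```bash
python3 - <<'E'
from h import *
np.set_printoptions(precision=1,suppress=True)
t=[plane("top",395+u/2.94,210+v/2.947,24) for u,v in((47,40),(213,55),(205,242),(33,230))]
print("tray",np.mean(t,0),t)
t=[plane("scene",180+u/4.31,110+v/4.31,24) for u,v in((193,35),(318,137),(150,252),(35,140))]
print("tray sc",np.mean(t,0),t)
i=cv2.imread("pics/top0.png").astype(int); m=(i[...,0]-i[...,2]>70).astype(np.uint8)
q=cv2.minAreaRect(np.argwhere(m)[:,::-1].astype(np.float32)); print("blue",[plane("top",*x,20) for x in cv2.boxPoints(q)])
print("jar tops",[plane("top",u,v,105) for u,v in((263,126),(392,132),(117,299),(515,143))])
from scipy.spatial.transform import Rotation as R
for a in(.149,.149+np.pi/2,.149-np.pi/2):
    q=(R.from_euler('z',a)*R.from_euler('x',np.pi)).as_quat(); print(a,q,env.ik([560.6,140.2,135],q))
E
```

```text
tray [ 479.2 -313.4] [array([ 561.2, -252.6]), array([ 550., -389.]), array([ 398.5, -375.4]), array([ 406.8, -236.7])]
tray sc [ 491.7 -304.6] [array([ 409.1, -370.1]), array([ 419.7, -228.5]), array([ 577.1, -240.6]), array([ 561., -379.])]
blue [array([532.7, 321.2]), array([580.2, 304.3]), array([555.2, 239.9]), array([508. , 257.2])]
jar tops [array([774.9, 105.9]), array([ 763.2, -190. ]), array([381.5, 418.8]), array([ 739.6, -470.2])]
0.149 [1.  0.1 0.  0. ] [ 0.2  0.6  1.8 -0.   0.7  1.6]
1.7197963267948966 [0.7 0.8 0.  0. ] [ 0.2  0.6  1.8 -0.   0.7  0.1]
-1.4217963267948965 [ 0.8 -0.7 -0.   0. ] None
```

```bash
cat >> h.py <<'E'
from scipy.spatial.transform import Rotation as R
YAW=.149; Q=(R.from_euler('z',YAW)*R.from_euler('x',np.pi)).as_quat()
EY=np.array([-np.sin(YAW),np.cos(YAW),0]); EX=np.array([np.cos(YAW),np.sin(YAW),0])
C=np.array([560.6,140.3,135.])
def st(tag=""):
    s=env.read_state(); d=s["tool_pos"]-C
    print(tag,"t%.1f"%s["time_s"],"x %.1f y %.1f z %.1f"%(d@EX,d@EY,s["tool_pos"][2]),"F x%.1f y%.1f z%.1f"%(s["force"]@EX,s["force"]@EY,s["force"][2]),"w%.1f g%.1f"%(s["width"],s["grip_force"]),flush=True)
E
python3 - <<'E'
from h import *
env.reach(C+[0,0,120],Q); st("above")
print(env.move_l(C,rate=100,f_stop=15)); st("down")
set_gripper(36); env.hold(.2); st("grip")
print(env.move_l(C-5*EY,rate=10,f_stop=20)); st("-y5")
E
```

```text
above t3.0 x 0.1 y -0.7 z 255.1 F x0.4 y-0.2 z-0.0 w87.9 g0.0
False
down t4.3 x 0.4 y 0.0 z 135.6 F x-0.2 y-0.6 z-0.5 w87.8 g0.0
grip t5.3 x 0.0 y 0.0 z 135.0 F x-0.6 y0.6 z0.8 w43.6 g30.0
False
-y5 t6.0 x 0.0 y -3.5 z 135.1 F x-0.8 y10.7 z0.2 w43.9 g30.0
```

```bash
python3 - <<'E'
from h import *
for y in(-2.5,0,2.5,5):
    r=env.move_l(C+y*EY,rate=10,f_stop=25); env.hold(.1); st(f"{y} {r}")
E
```

```text
-2.5 False t6.5 x 0.1 y -1.9 z 135.1 F x0.3 y6.0 z1.0 w44.0 g30.0
0 False t7.0 x 0.0 y -0.2 z 135.0 F x1.0 y-1.0 z0.9 w44.1 g30.0
2.5 False t7.5 x -0.0 y 1.8 z 135.1 F x0.6 y-6.0 z1.3 w43.3 g30.0
5 False t8.0 x 0.0 y 3.0 z 135.1 F x0.8 y-13.4 z3.0 w44.1 g30.0
```

The push toward +y stiffens sharply near 2.5–3 mm, while −y stays soft, so −y looks free. I'll carry on that way, watching the force.

```bash
python3 - <<'E'
from h import *
env.move_l(C,rate=25)
for y in(-5,-8,-11,-15):
    r=env.move_l(C+y*EY,rate=15,f_stop=25); st(f"{y} {r}")
    if r: break
else:
    r=env.move_l(C-50*EY,rate=40,f_stop=25); st(f"-50 {r}")
E
```

```text
-5 False t8.8 x 0.0 y -3.6 z 135.1 F x-0.4 y7.5 z1.1 w44.1 g30.0
-8 False t9.1 x -0.0 y -8.0 z 135.0 F x0.3 y-1.4 z0.8 w44.1 g30.0
-11 False t9.5 x 0.0 y -12.1 z 135.1 F x-0.0 y-5.7 z1.5 w44.1 g30.0
-15 False t9.9 x 0.0 y -15.2 z 135.0 F x-0.4 y-0.7 z0.7 w43.7 g30.0
-50 False t10.9 x 0.0 y -50.1 z 135.0 F x-0.3 y-0.6 z1.3 w44.0 g30.0
```

```bash
python3 - <<'E'
from h import *
print(env.move_l(C-90*EY,rate=40,f_stop=25)); st("off")
print(env.move_l(C-90*EY+[0,0,70],rate=80,f_stop=25)); st("up")
T=np.array([485.,-309,205])
env.move_l(T,rate=180); env.hold(.2); st("over")
cv2.imwrite("pics/s1.png",cv2.resize(viewer.camera("scene")[60:300,130:400],(540,480)))
E
```

```text
False
off t12.1 x -0.0 y -89.9 z 134.9 F x-0.2 y-0.1 z-3.1 w44.0 g30.0
False
up t13.1 x -0.3 y -90.0 z 204.5 F x-0.2 y-0.9 z-2.8 w44.0 g30.0
over t15.5 x -141.3 y -432.8 z 205.0 F x0.3 y0.2 z-3.1 w43.9 g30.0
```

View pics/s1.png

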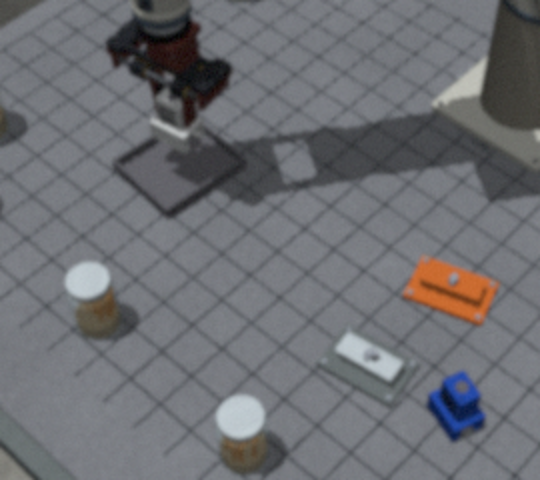

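The pod is held upright above the tray at about (175,115). The rail is empty at (370,360) and the jars are undisturbed. Next I lower it.

```bash
python3 - <<'E'
from h import *
env.move_l([485,-309,135],rate=80,f_stop=15)
print(env.move_l([485,-309,122.5],rate=15,f_stop=4)); st("set")
set_gripper(80); env.hold(.2); st("open")
env.move_l([485,-309,260],rate=120); env.hold(.3); st("up")
env.reach([420,-60,300],Q)
im=[viewer.camera(n) for n in("scene","top")]
cv2.imwrite("pics/end.png",np.hstack([cv2.resize(im[0][100:190,165:275],(390,320)),cv2.resize(im[1][200:310,385:495],(320,320))])); cv2.imwrite("pics/endtop.png",im[1])
E
```

```text
True
set t17.3 x -141.6 y -433.0 z 124.0 F x-0.8 y0.0 z4.6 w43.7 g30.0
open t18.2 x -142.1 y -432.6 z 123.3 F x0.1 y-0.4 z-0.3 w79.7 g0.0
up t19.8 x -141.6 y -433.0 z 259.5 F x-0.0 y0.9 z0.3 w80.1 g0.0
```

View pics/end.png

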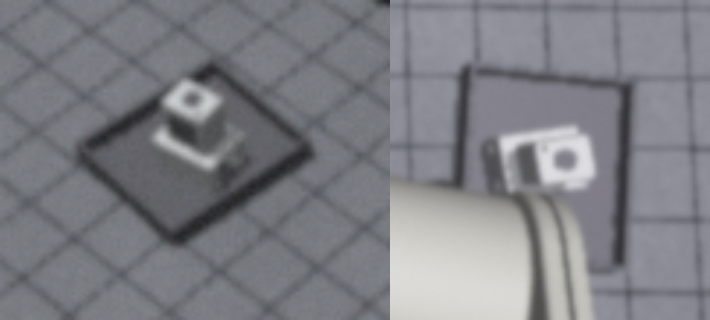

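The pod stands upright on the tray floor, well inside the walls, at (190,120) in the scene crop and (550,160) in the top crop. The gripper is clear.

```bash
python3 -c "
from station import workorder
print(workorder.sign_off())"
```

```text
the job is handed in; nothing more can be done
None
```

The pod came off the rail at its -y end, past the click and without forcing the stop; it stands upright and released in the grey tray, no jar was touched, and the job is handed in (no verdict was returned).

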